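# Close the gap in a valve island and restart it

## Robot

A 6-joint arm with a two-finger parallel gripper is mounted at the origin on the work surface. World frame = base frame: x ahead of the robot, y to its left, z up, the work surface at z = 0. Lengths are in mm, angles in rad, forces in N, time in s.
With the tool pointing down it reaches from about 300 to 775 mm from the base axis. Payload 14.6 kg.
Tool frame: the origin (TCP) lies between the finger pads; the fingertips stand manip.nose_length ahead of it and the grasp point (between the pads) lies 11 mm behind it (manip.nose_length is the distance from the TCP to the fingertips, in mm); z points along the fingers, y is the line along which they close (so a half turn about z gives the same grasp; the last joint's range is limited). The gripper opens to 94 mm and grips with 3 to 60 N. Pads are 16 mm wide; open, the fingers measure 119 mm over their backs; the gripper's body (75 mm by 177 mm) begins 78 mm behind the grasp point.
Start: joints at [1.159, 0.3, 1.521, -0, 1.321, -0.067], TCP at [185.902, 517.619, 213.446] pointing down, gripper open.
Joint ranges: [-3.03, 3.03], [-0.79, 2.21], [0.23, 2.52], [-1.04, 4.18], [0, 3.07], [-2.55, 2.55]. Speed limits (rad/s): [2.22, 2.22, 2.57, 3.14, 3.14, 3.14].

## Interface

Orientations are given as [roll, pitch, yaw] about the fixed x, y, z axes, in that order (R = Rz(yaw) Ry(pitch) Rx(roll)).
In Python, from cell import manip, cams, job gives the robot as it stands.
- The arm moves only by the tool jog_arm, never from a script. Its argument "commands" is a list of rows, each an object of numbers: "dx", "dy", "dz": the shift along the tool's x, y, z each as a share of 40 mm, from -1 to 1; "ax", "ay", "az": the turn, a rotation vector about the tool's x, y, z each as a share of 10 degrees, from -1 to 1; "gripper": the closure, from 0 (fully open) to 1 (shut). A call has 1 to 10 rows; each row shifts and turns the commanded pose from where the row before left it, along the tool's axes as they then stand; what a row does not reach is not made up. A row lasts 1/8 s, in which the tool goes at most 62.5 mm and 10.7 degrees, less where a joint would pass 70% of its speed; a pose out of reach is approached as far as the arm can. A call with a number of a shift or a turn outside -1 to 1 is refused whole. A call with a gripper value outside its range is refused whole. The fingers move at their own pace and stop on an object; "squeeze" is the grip in N (left out, the last holds). Time passes only in rows, so rows that do not move let the fingers close. It gives the time, the measured TCP pose, the force, the opening and the grip force at its end, in the units of the state.
- manip.read_state(): the state, without advancing time (a new reading comes with each control period).
- cams.camera(name): name is "side" or "top"; returns a dict with "image" (420x560x3 uint8, red, green, blue), "fx", "fy", "cx", "cy" (pixels), "dist_coeffs" ([k1, k2, p1, p2, k3] as OpenCV has them; the pictures are not rectified), "world_to_cam" (4x4, takes a point from world to camera coordinates). Camera axes: x right, y down, z forward; pixel columns grow to the right and rows downward; lengths in mm; the calibration is good to about 2 mm. A picture is of the moment at which its call begins. There is no depth.
- job.sign_off(): hands the job in; it is judged then, once.
The state is a dict: "clock": time; "joints": joint angles; "qd": joint speeds; "effort": joint torques, N m; "eef_pos": TCP position; "eef_rot": TCP orientation; "wrist_force": force on the tool from outside, world axes, zero at the start; "moment": the same for the moment, N m; "finger_gap": finger opening in mm; "finger_force": force on a finger pad.
Only numpy, scipy, OpenCV 4.12 (cv2) and the standard library are available. Lean on these libraries where they do the work, as an engineer would, in place of code of your own. Each camera call takes 0.05 s, during which the arm holds its last target. There are 200 camera calls.

## Task

One valve module, the one with the yellow top, has been left loose and crooked on the blue stand with a gap to the row. Set it flat and square on the plate, its back flush against the back lip and its side flush against the neighbouring grey-topped module so that no gap is left, then press the blue (reset) button fully and let it spring back, and after that press the green (start) button fully. Do not press blue or green while the gap is still open, leave the red button alone, and do not disturb the other things on the bench.

Things in the scene. Friction and masses are not known exactly. Their poses are not given: they have to be found in the camera images.
- stand: Fixed blue training stand, origin on the table. x points away from the robot to the back lip, y along the row towards the fixed modules. Plate 10 mm thick, x -60 to 65, y -168 to 208 mm. When home, the loose module's origin is at stand x 0, y 30, z 10 mm, same yaw. Two posts, 22 x 16 mm, at x 0, y -157 and y 197 mm carry the beam.
- lip_face (a point): Point on the front face of the blue back lip, behind the module's place (stand x 45, y 30, z 20 mm). The lip is 10 mm thick, runs along y, its top is 30 mm above the table. Axes as the stand's.
- neighbour_face (a point): Point on the side face of the fixed neighbour (stand x 0, y 60, z 30 mm), which looks to -y. Two fixed modules, shaped as the loose one but with grey tops, stand side by side from y 60 to 180 mm, front faces at x -45 mm. Axes as the stand's.
- beam (a point): Middle of the underside of the aluminium beam above the row (stand x 0, y 20, z 152 mm). Beam: x -22 to 22, y -170 to 210 (rods and end plate on to 258), z 152 to 184 mm. It leaves no room for an upright gripper over a module: lean the tool about 40 degrees and reach in under it, from behind (fingers pointing down and to -x) or from the front.
- valve_module: Loose module, 0.3 to 0.6 kg, origin at the centre of its underside, x to its back. Aluminium base 90 (x) x 60 (y) x 40 (z) mm; on it a yellow valve body 26 mm wide (y), x -36 to 36, z 40 to 76 mm, can be gripped across y. Starts upright on the plate, within 0.25 rad of square, its centre 50 to 110 mm short of home in y and 8 to 14 mm in x.
- module_front (a point): Point on the loose module's front face (module x = -45, y = 0, z = 20 mm).
- console: Fixed grey button console on the table to the robot's right, 270 (x) x 90 (y) x 40 (z) mm, origin at the centre of its underside. Three push buttons on its top, in a row along its x at -80, 0 and 80 mm; the order of the colours varies.
- blue_button_top (a point): Reset button, to be pressed first. Centre of the blue cap's top; it sinks with the cap. Cap 36 mm in diameter, in a 52 mm round aluminium collar 12 mm high on the console's top; unpressed, it stands 10 mm above the collar, 62 mm above the table; pressed straight down, about 5 N.
- blue_button (a joint): Travel of the blue button in metres: 0 released, 0.006 fully down (springs back).
- green_button_top (a point): Start button, to be pressed second. Centre of the green cap's top; it sinks with the cap. Cap 36 mm in diameter, in a 52 mm round aluminium collar 12 mm high on the console's top; unpressed, it stands 10 mm above the collar, 62 mm above the table; pressed straight down, about 5 N.
- green_button (a joint): Travel of the green button in metres: 0 released, 0.006 fully down (springs back).
- red_button_top (a point): Stop button, not to be touched. Centre of the red cap's top; it sinks with the cap. Cap 36 mm in diameter, in a 52 mm round aluminium collar 12 mm high on the console's top; unpressed, it stands 10 mm above the collar, 62 mm above the table; pressed straight down, about 5 N.
- red_button (a joint): Travel of the red button in metres: 0 released, 0.006 fully down (springs back).
- screwdriver: Bystander: screwdriver lying on the table before the stand, origin under its middle.
- spare_cylinder: Bystander: aluminium pneumatic cylinder, 32 x 167 (y) x 34 mm, lying before the stand, origin under its middle.
- mug: Bystander: blue mug, 80 mm wide, 95 mm high, origin under its centre.
- jar: Bystander: jar, 64 mm wide, 85 mm high, behind the stand, origin under its centre.
- wrench: Bystander: wrench lying at the left, origin under its middle.
- port_block: Bystander: black port block 60 x 70 x 45 mm with two brass ports (61 mm high over all), behind the stand, origin under its centre.
- fittings_bin: Bystander: open blue bin 140 x 110 x 55 mm with fittings, at the left, origin under its centre.
Things that resemble listed ones, but are neither listed nor needed, are in the scene too. Leave any orange look-alike of the valve_module alone.

How it is judged (in metres and radians):
On the way, in this order (a step that is already met when the one before it is completed fails the run):
1. the loose module stands square, flush against its neighbour and the back lip (y of valve_module in the frame of stand between 0.0275 and 0.033 m and x of valve_module in the frame of stand between -0.003 and 0.003 m and z of valve_module in the frame of stand below 0.013 m and angle between the x axis of valve_module and the x axis of stand, either way round below 0.035 rad and angle between valve_module's own z axis and vertical below 0.04 rad and x of module_front in the frame of stand below -0.03 m), for 0.3 s.
2. the blue button is pressed down (at least 4.5 of 6 mm), the green one not (value of joint blue_button above 0.0045 m and value of joint green_button below 0.0015 m), for 0.05 s.
3. then the green button is pressed down (at least 4.5 of 6 mm), the blue one released (value of joint green_button above 0.0045 m and value of joint blue_button below 0.0015 m), for 0.05 s.
At the end, for the whole second after the job is handed in: The loose module stands flat on the plate, right way round, at rest: its side within 2.5 mm of the neighbour, its back within 3 mm of the back lip, square to the stand within 0.035 rad; the blue and green buttons have sprung back (all of step 1 and linear speed of valve_module below 0.01 m/s and value of joint each of blue_button, green_button below 0.001 m); the robot touches nothing.
It fails at once if the red button is pressed (value of joint red_button above 0.002 m).
It fails at once if the blue or green button is pressed while the gap is still open (value of joint any of blue_button, green_button above 0.003 m and (y of valve_module in the frame of stand below 0.025 m or x of valve_module in the frame of stand below -0.006 m)).
It fails at once if a bystander is displaced by more than 30 mm (distance of any of screwdriver, spare_cylinder, mug, jar, wrench, port_block, fittings_bin from where it was at the start of the episode above 0.03 m).
It fails at once if the module is tipped over (angle between valve_module's own z axis and vertical above 0.6 rad).
It also fails if it takes over 50 s, if anything falls off the work surface, if the arm or the gripper's body presses on something with over 40 N, if the wrist force passes 120 N, or if a joint passes its speed limit or range.

## Working session

There is one attempt and no reset: what is moved stays moved. The work goes in short steps, Python scripts to look and compute and a tool call to move; the robot and the scene stay as the last step left them, time stands still between calls to the robot, and variables do not carry over. Pictures are saved under pics/ and viewed, at most 10 in all, crops included, and the job is handed in when it is done.

Besides the shell and the picture viewer there is one more tool, called as name(argument=value, ...) on one line, values as JSON. jog_arm: Moves the arm, as the interface text tells. Shift numbers are shares of 40 mm and turn numbers shares of 10 degrees, none past 1 either way. Its arguments: {"type":"object","properties":{"commands":{"type":"array"},"squeeze":{"type":"number"}},"required":["commands"]}

```bash
mkdir -p pics; ls; python3 - <<'E'
from cell import manip,cams,job
import cv2,json,numpy as np
print(manip.read_state(),manip.nose_length)
for n in("side","top"):
    c=cams.camera(n); cv2.imwrite(f"pics/{n}0.png",c["image"][:,:,::-1])
    print(n,c["fx"],c["fy"],c["cx"],c["cy"],c["dist_coeffs"],np.round(c["world_to_cam"],4).tolist())
E
```

```text
pics
{'clock': 0.0, 'joints': array([ 1.15939724e+00,  3.00449993e-01,  1.52160274e+00,  9.10110117e-06,
        1.32070274e+00, -6.65903784e-02]), 'qd': array([ 0.00133614,  0.00065447, -0.00089855,  0.00029258, -0.00040783,
        0.00068051]), 'effort': array([-1.52943799e-04, -5.31795895e+01, -3.52743924e+01,  7.08987191e-02,
        2.42278964e-02, -4.57669034e-05]), 'eef_pos': array([185.79925107, 517.38683961, 212.88874391]), 'eef_rot': array([-3.14043300e+00, -8.61710827e-05,  2.79678164e+00]), 'wrist_force': array([ 0.67257739,  0.50755425, -0.23784327]), 'moment': array([0.02268896, 0.01798052, 0.05001832]), 'finger_force': 0.0, 'finger_gap': 94.1231841523517} 8.0
side 387.646721407864 387.646721407864 282.4468217026895 211.32898607220258 [-0.06124625  0.          0.          0.          0.        ] [[0.9935, -0.1136, 0.0068, -583.5733], [-0.0781, -0.7245, -0.6848, 134.5949], [0.0827, 0.6799, -0.7287, 1186.3191], [0.0, 0.0, 0.0, 1.0]]
top 382.47613140004967 382.47613140004967 276.08013249103215 206.9682167709483 [0.02026518 0.         0.         0.         0.        ] [[-0.0309, -0.9995, 0.0081, 59.5661], [-0.9943, 0.0299, -0.1028, 614.8234], [0.1025, -0.0112, -0.9947, 973.2649], [0.0, 0.0, 0.0, 1.0]]
```

View pics/side0.png

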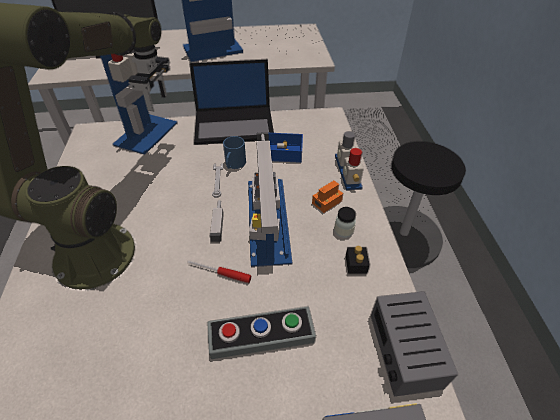

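View pics/top0.png

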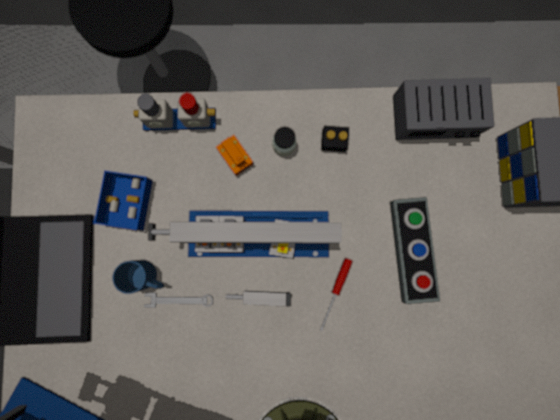

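The side view shows the stand at about (265,215), the loose yellow module under the beam at about (257,222), and the console buttons red (229,331), blue (261,326) and green (292,321). In the top view the stand spans (188–329, 211–258), the module is at about (282,250), and the buttons are green (415,218), blue (419,250) and red (423,282). I'll zoom in on the stand in both views.

```bash
python3 - <<'E'
import cv2,numpy as np
t=cv2.imread("pics/top0.png");s=cv2.imread("pics/side0.png")
a=cv2.resize(t[203:265,182:342],None,fx=5,fy=5,interpolation=cv2.INTER_CUBIC)
b=cv2.resize(s[195:270,235:299],None,fx=8,fy=8,interpolation=cv2.INTER_CUBIC)
cv2.imwrite("pics/topc.png",np.clip(a*1.5,0,255).astype(np.uint8));cv2.imwrite("pics/sidec.png",np.clip(b*1.5,0,255).astype(np.uint8))
E
```

```text
(no output)
```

View pics/topc.png

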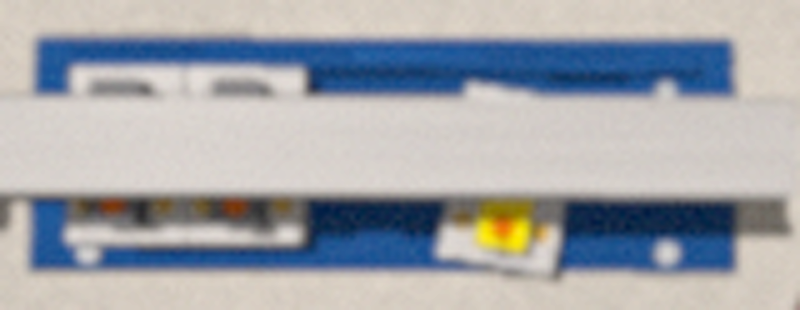

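View pics/sidec.png

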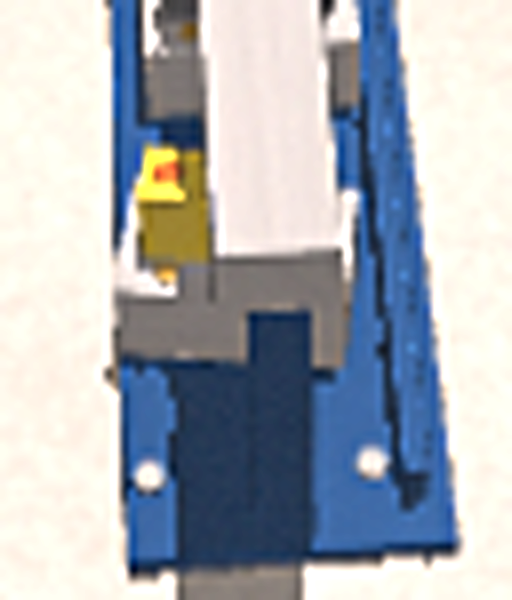

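The zoomed crops show the module's base top front corners at about (436,257) and (558,272) in the top crop. The front-right corner is at about (119,295) in the side crop. The module is crooked by roughly 7°. The stand corners are clear in both. Next I'll triangulate.

```bash
cat >h.py <<'E'
import cv2,numpy as np
from cell import manip,cams,job
def ray(c,p):
    K=np.array([[c["fx"],0,c["cx"]],[0,c["fy"],c["cy"]],[0,0,1.]])
    u=cv2.undistortPoints(np.array([[p]],float),K,np.array(c["dist_coeffs"],float))[0,0]
    T=np.array(c["world_to_cam"]);R=T[:3,:3]
    d=R.T@np.r_[u,1];return -R.T@T[:3,3],d/np.linalg.norm(d)
def plane(c,p,z):
    o,d=ray(c,p);return o+d*(z-o[2])/d[2]
def tri(c1,p1,c2,p2):
    o1,d1=ray(c1,p1);o2,d2=ray(c2,p2)
    s=np.linalg.lstsq(np.c_[d1,-d2],o2-o1,rcond=None)[0]
    a,b=o1+s[0]*d1,o2+s[1]*d2;return (a+b)/2,np.linalg.norm(a-b)
tc=lambda X,Y:(182+(X+.5)/5-.5,203+(Y+.5)/5-.5)
sc=lambda X,Y:(235+(X+.5)/8-.5,195+(Y+.5)/8-.5)
def blob(im,h0,h1,near,r=14):
    hsv=cv2.cvtColor(im,cv2.COLOR_RGB2HSV);m=((hsv[...,0]>=h0)&(hsv[...,0]<=h1)&(hsv[...,1]>110)&(hsv[...,2]>60))
    y,x=np.nonzero(m);k=np.hypot(x-near[0],y-near[1])<r
    return (x[k].mean(),y[k].mean()),k.sum()
E
python3 - <<'E'
from h import *
np.set_printoptions(precision=1,suppress=True)
T=cams.camera("top");S=cams.camera("side")
print("cams",ray(T,(0,0))[0],ray(S,(0,0))[0])
for n,a,b in(("front-y corner",(733,270),(131,575)),("back-y corner",(732,41),(458,552)),("mod FR",(558,272),(119,295)),
   ("screw f",(667,253),(149,475))):
    print(n,*tri(T,tc(*a),S,sc(*b)))
for n,p,z in(("UL",(38,40),10),("UR",(732,41),10),("LR",(733,270),10),("LL",(32,268),10),("nbr FR",(307,245),50),("nbr BR",(307,66),50),("nbr FL",(64,242),50),
  ("mFL",(436,257),50),("mFR",(558,272),50),("mBL",(466,80),50),("mLedge",(448,205),50),("mRedge",(569,205),50)):
    print(n,plane(T,tc(*p),z))
for n,h,t,s in(("blue",(100,130),(419,250),(261,326)),("green",(45,85),(415,218),(292,321)),("red",(0,8),(423,282),(229,331))):
    (a,na),(b,nb)=blob(T["image"],*h,t,10),blob(S["image"],*h,s,12)
    print(n,a,na,b,nb,*tri(T,a,S,b),plane(T,a,62))
E
```

```text
cams [ 513.3   52.  1030.8] [ 492.1 -775.3  960.6]
front-y corner [481.7 -94.7   0.3] 0.6518472459125866
back-y corner [604.5 -99.4   2.9] 0.2706605380672061
mod FR [485.1   1.4  49.4] 0.20051778537252465
screw f [491.7 -58.4  13. ] 1.324082033777598
UL [615.8 273.   10. ]
UR [604.1 -98.3  10. ]
LR [482.3 -93.3  10. ]
LL [495. 277.  10.]
nbr FR [502.8 128.7  50. ]
nbr BR [594.2 126.7  50. ]
nbr FL [508.3 251.9  50. ]
mFL [494.7  63.3  50. ]
mFR [485.3   1.4  50. ]
mBL [584.5  45.2  50. ]
mLedge [520.9  56.4  50. ]
mRedge [519.   -5.4  50. ]
blue (np.float64(418.9153846153846), np.float64(249.48461538461538)) 130 (np.float64(260.2536231884058), np.float64(324.92753623188406)) 138 [ 494.7 -316.6   57.7] 0.17406678066973597 [ 494.8 -315.    62. ]
green (np.float64(415.00840336134456), np.float64(217.94957983193277)) 119 (np.float64(291.34645669291336), np.float64(320.18897637795277)) 127 [ 574.4 -312.2   57.7] 0.8101790633428014 [ 574.6 -310.7   62. ]
red (np.float64(423.1241379310345), np.float64(281.5103448275862)) 145 (np.float64(228.43506493506493), np.float64(329.77272727272725)) 154 [ 414.8 -321.4   57.8] 0.23079781556293408 [ 415.3 -319.8   62. ]
```

jog_arm(commands=[{"dx": -0.9, "dy": -0.8}, {"dx": -0.9, "dy": -0.8}, {"dx": -0.9, "dy": -0.8}, {"dx": -0.9, "dy": -0.8}, {"dx": -0.9, "dy": -0.8}, {"dx": -0.9, "dy": -0.8}, {"dx": -0.9, "dy": -0.8}, {"dx": -0.9, "dy": -0.8}, {"dx": -0.9, "dy": -0.8}, {"dx": -0.9, "dy": -0.8}])

```text
schema error: expected keys dx, dy, dz, ax, ay, az, gripper
```

jog_arm(commands=[{"dx": -0.9, "dy": -0.8, "az": -0.94}, {"ay": -1}, {"ay": -1}, {"ay": -1}, {"ay": -1}, {"ay": -0.5}, {}])

```text
schema error: expected keys dx, dy, dz, ax, ay, az, gripper
```

```bash
cat >>h.py <<'E'
from scipy.spatial.transform import Rotation as Ro
np.set_printoptions(precision=3,suppress=True)
def tgt(pos,yaw,lean):  # tool y ~ world y, lean: fingers towards +x
    return np.array(pos,float),Ro.from_euler("ZYX",[np.pi+yaw,0,np.pi])*Ro.from_euler("y",-lean,degrees=True)
def go(pos,yaw,lean):
    s=manip.read_state();p,R=tgt(pos,yaw,lean);C=Ro.from_euler("xyz",s["eef_rot"])
    print("t",s["clock"],"pos",s["eef_pos"],"F",s["wrist_force"],"gap",s["finger_gap"],"q",s["joints"])
    print("shift/40",C.inv().apply(p-s["eef_pos"])/40,"turn/10",np.degrees((C.inv()*R).as_rotvec())/10)
E
python3 -c "
from h import *
go([460.6,37.6,138],-.18,45)"
```

```text
t 0.2 pos [185.838 517.494 213.11 ] F [-0.39  -0.545 -0.282] gap 93.91579056513079 q [ 1.159  0.3    1.521  0.     1.321 -0.067]
shift/40 [-10.52   -8.968   1.883] turn/10 [-0.375 -4.49  -0.894]
```

jog_arm(commands=[{"dx": -0.9, "dy": -0.8, "dz": 0, "ax": 0, "ay": 0, "az": 0, "gripper": 0}, {"dx": -0.9, "dy": -0.8, "dz": 0, "ax": 0, "ay": 0, "az": 0, "gripper": 0}, {"dx": -0.9, "dy": -0.8, "dz": 0, "ax": 0, "ay": 0, "az": 0, "gripper": 0}, {"dx": -0.9, "dy": -0.8, "dz": 0, "ax": 0, "ay": 0, "az": 0, "gripper": 0}, {"dx": -0.9, "dy": -0.8, "dz": 0, "ax": 0, "ay": 0, "az": 0, "gripper": 0}, {"dx": -0.9, "dy": -0.8, "dz": 0, "ax": 0, "ay": 0, "az": 0, "gripper": 0}, {"dx": -0.9, "dy": -0.8, "dz": 0, "ax": 0, "ay": 0, "az": 0, "gripper": 0}, {"dx": -0.9, "dy": -0.8, "dz": 0, "ax": 0, "ay": 0, "az": 0, "gripper": 0}, {"dx": -0.9, "dy": -0.8, "dz": 0, "ax": 0, "ay": 0, "az": 0, "gripper": 0}, {"dx": -0.9, "dy": -0.8, "dz": 0, "ax": 0, "ay": 0, "az": 0, "gripper": 0}])

```text
clock: 1.45
eef_pos: [417.1, 93.2, 213.5]
eef_rot: [3.141, 0.0, 2.797]
wrist_force: [0.4, 0.5, 0.2]
finger_gap: 94.1
finger_force: 0.0
```

jog_arm(commands=[{"dx": -0.9, "dy": -0.8, "dz": 0, "ax": 0, "ay": 0, "az": -0.9, "gripper": 0}, {"dx": 0, "dy": 0, "dz": 0, "ax": 0, "ay": -1, "az": 0, "gripper": 0}, {"dx": 0, "dy": 0, "dz": 0, "ax": 0, "ay": -1, "az": 0, "gripper": 0}, {"dx": 0, "dy": 0, "dz": 0, "ax": 0, "ay": -1, "az": 0, "gripper": 0}, {"dx": 0, "dy": 0, "dz": 0, "ax": 0, "ay": -1, "az": 0, "gripper": 0}, {"dx": 0, "dy": 0, "dz": 0, "ax": 0, "ay": -0.5, "az": 0, "gripper": 0}, {"dx": 0, "dy": 0, "dz": 0, "ax": 0, "ay": 0, "az": 0, "gripper": 0}])

```text
clock: 2.33
eef_pos: [438.9, 52.7, 212.9]
eef_rot: [-3.141, 0.784, 2.955]
wrist_force: [0.2, 0.7, 0.6]
finger_gap: 94.3
finger_force: 0.0
```

```bash
python3 -c "
from h import *
go([460.6,37.6,138],-.18,45)"
```

```text
t 2.325 pos [438.896  52.661 212.946] F [0.212 0.65  0.56 ] gap 94.30126050669675 q [ 0.192 -0.281  2.297 -0.634  0.457 -0.713]
shift/40 [ 0.896 -0.268  1.752] turn/10 [-0.03  -0.007 -0.026]
```

jog_arm(commands=[{"dx": 0.45, "dy": -0.13, "dz": 0.88, "ax": 0, "ay": 0, "az": 0, "gripper": 0.2}, {"dx": 0.45, "dy": -0.14, "dz": 0.87, "ax": 0, "ay": 0, "az": 0, "gripper": 0.2}, {"dx": 0, "dy": 0, "dz": 0.5, "ax": 0, "ay": 0, "az": 0, "gripper": 0.2}, {"dx": 0, "dy": 0, "dz": 0.5, "ax": 0, "ay": 0, "az": 0, "gripper": 0.2}, {"dx": 0, "dy": 0, "dz": 0, "ax": 0, "ay": 0, "az": 0, "gripper": 0.2}])

```text
clock: 2.95
eef_pos: [489.5, 26.4, 127.1]
eef_rot: [3.134, 0.759, 2.953]
wrist_force: [-0.1, 0.3, 0.2]
finger_gap: 75.2
finger_force: 0.0
```

```bash
python3 -c "
from h import *
go([530.2,25,67.2],-.18,45)
T=cams.camera('top');S=cams.camera('side')
a=cv2.resize(T['image'][190:290,200:340],None,fx=5,fy=5,interpolation=2)[:,:,::-1]
cv2.imwrite('pics/t1.png',np.clip(a*1.4,0,255).astype('uint8'))"
```

```text
t 2.95 pos [489.539  26.44  127.09 ] F [-0.114  0.285  0.196] gap 75.18264421303438 q [ 0.07   0.018  2.279 -1.036  0.197 -0.354]
shift/40 [0.301 0.142 1.779] turn/10 [ 0.007 -0.152 -0.038]
```

View pics/t1.png

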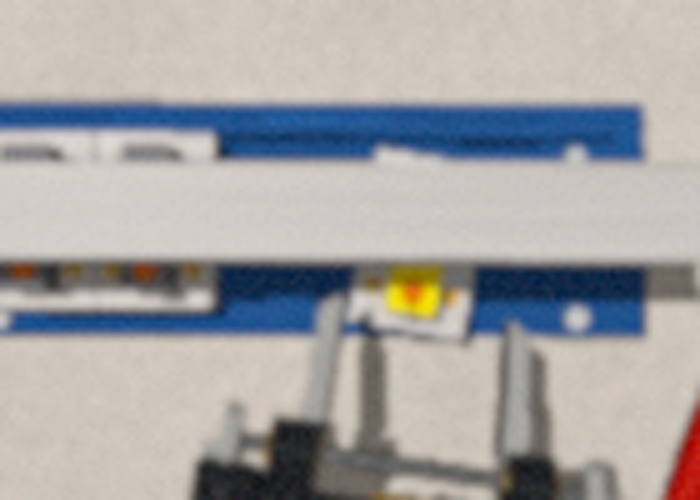

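The crop shows the two fingers at about (335,300) and (515,325), straddling the yellow body at (414,293). That agrees with the computed 5.7 mm correction. Joint 4 is at its limit because the wrist is near a singularity at a 45° lean, so I'll reduce the lean to 36°.

jog_arm(commands=[{"dx": 0, "dy": 0, "dz": -0.4, "ax": 0, "ay": 0.4, "az": 0, "gripper": 0.2}, {"dx": 0, "dy": 0, "dz": 0, "ax": 0, "ay": 0.4, "az": 0, "gripper": 0.2}, {"dx": 0, "dy": 0, "dz": 0, "ax": 0, "ay": 0, "az": 0, "gripper": 0.2}])

```text
clock: 3.42
eef_pos: [483.4, 25.6, 135.7]
eef_rot: [-3.141, 0.656, 2.952]
wrist_force: [0.1, -0.5, -0.3]
finger_gap: 75.0
finger_force: 0.0
```

```bash
python3 -c "
from h import *
go([519,27.1,66],-.18,36)"
```

```text
t 3.425 pos [483.446  25.558 135.695] F [ 0.146 -0.47  -0.287] gap 74.96953073319746 q [ 0.059 -0.01   2.226 -0.497  0.322 -0.897]
shift/40 [0.377 0.206 1.909] turn/10 [-0.036  0.16  -0.046]
```

jog_arm(commands=[{"dx": 0.19, "dy": 0.1, "dz": 0.35, "ax": 0, "ay": 0.16, "az": 0, "gripper": 0.2}, {"dx": 0.19, "dy": 0.1, "dz": 0.35, "ax": 0, "ay": 0, "az": 0, "gripper": 0.2}, {"dx": 0, "dy": 0, "dz": 0.3, "ax": 0, "ay": 0, "az": 0, "gripper": 0.2}, {"dx": 0, "dy": 0, "dz": 0, "ax": 0, "ay": 0, "az": 0, "gripper": 0.2}])

```text
clock: 3.92
eef_pos: [495.4, 31.1, 92.6]
eef_rot: [-3.14, 0.626, 2.953]
wrist_force: [0.0, -0.5, -0.2]
finger_gap: 75.0
finger_force: 0.0
```

```bash
python3 -c "
from h import *
go([519,27.1,66],-.18,36)"
```

```text
t 3.925 pos [495.376  31.081  92.635] F [ 0.026 -0.455 -0.192] gap 74.95373643529015 q [ 0.069  0.119  2.208 -0.646  0.254 -0.73 ]
shift/40 [-0.095  0.015  0.89 ] turn/10 [-0.041 -0.013 -0.04 ]
```

jog_arm(commands=[{"dx": -0.05, "dy": 0, "dz": 0.3, "ax": 0, "ay": 0, "az": 0, "gripper": 0.3}, {"dx": -0.05, "dy": 0, "dz": 0.3, "ax": 0, "ay": 0, "az": 0, "gripper": 0.4}, {"dx": 0, "dy": 0, "dz": 0.29, "ax": 0, "ay": 0, "az": 0, "gripper": 0.4}, {"dx": 0, "dy": 0, "dz": 0, "ax": 0, "ay": 0, "az": 0, "gripper": 0.4}])

```text
clock: 4.42
eef_pos: [519.2, 26.5, 66.7]
eef_rot: [-3.14, 0.626, 2.953]
wrist_force: [-0.2, 0.1, -0.8]
finger_gap: 56.7
finger_force: 0.0
```

```bash
python3 -c "
from h import *
go([519,27.1,66],-.18,36)"
```

```text
t 4.425 pos [519.228  26.507  66.719] F [-0.208  0.086 -0.818] gap 56.661438957299886 q [ 0.052  0.226  2.165 -0.802  0.198 -0.582]
shift/40 [0.017 0.014 0.01 ] turn/10 [-0.039 -0.012 -0.042]
```

jog_arm(commands=[{"dx": 0, "dy": 0, "dz": 0, "ax": 0, "ay": 0.2, "az": 0, "gripper": 0.5}, {"dx": 0, "dy": 0, "dz": 0, "ax": 0, "ay": 0, "az": 0, "gripper": 0.8}, {"dx": 0, "dy": 0, "dz": 0, "ax": 0, "ay": 0, "az": 0, "gripper": 1}, {"dx": 0, "dy": 0, "dz": 0, "ax": 0, "ay": 0, "az": 0, "gripper": 1}, {"dx": 0, "dy": 0, "dz": 0, "ax": 0, "ay": 0, "az": 0, "gripper": 1}, {"dx": 0, "dy": 0, "dz": 0, "ax": 0, "ay": 0, "az": 0, "gripper": 1}], squeeze=20)

```text
clock: 5.18
eef_pos: [519.4, 26.6, 67.0]
eef_rot: [-3.14, 0.592, 2.952]
wrist_force: [-6.1, 1.0, 6.5]
finger_gap: 25.8
finger_force: 20.0
```

```bash
python3 -c "
from h import *
go([519,27.1,66],-.18,34)"
```

```text
t 5.175 pos [519.384  26.604  67.027] F [-6.074  1.015  6.467] gap 25.758638017272038 q [ 0.047  0.227  2.144 -0.61   0.233 -0.777]
shift/40 [0.024 0.01  0.015] turn/10 [-0.036 -0.008 -0.044]
```

jog_arm(commands=[{"dx": -0.06, "dy": 0, "dz": -0.085, "ax": 0, "ay": 0, "az": 0, "gripper": 1}, {"dx": 0, "dy": 0, "dz": 0, "ax": 0, "ay": 0, "az": 0, "gripper": 1}])

```text
clock: 5.42
eef_pos: [519.3, 26.4, 70.8]
eef_rot: [-3.14, 0.591, 2.952]
wrist_force: [-0.2, -0.4, -5.2]
finger_gap: 25.9
finger_force: 20.0
```

```bash
python3 -c "
from h import *
go([528.2,93.8,71],-.035,34)"
```

```text
t 5.425 pos [519.303  26.415  70.781] F [-0.189 -0.381 -5.187] gap 25.915564943935657 q [ 0.047  0.218  2.142 -0.581  0.243 -0.806]
shift/40 [ 0.079  1.696 -0.062] turn/10 [-0.502 -0.016 -0.733]
```

jog_arm(commands=[{"dx": 0, "dy": 0.25, "dz": 0, "ax": -0.25, "ay": 0, "az": -0.36, "gripper": 1}, {"dx": 0, "dy": 0.25, "dz": 0, "ax": -0.25, "ay": 0, "az": -0.36, "gripper": 1}, {"dx": 0, "dy": 0.25, "dz": 0, "ax": 0, "ay": 0, "az": 0, "gripper": 1}, {"dx": 0, "dy": 0.25, "dz": 0, "ax": 0, "ay": 0, "az": 0, "gripper": 1}, {"dx": 0, "dy": 0.25, "dz": 0, "ax": 0, "ay": 0, "az": 0, "gripper": 1}, {"dx": 0, "dy": 0, "dz": 0, "ax": 0, "ay": 0, "az": 0, "gripper": 1}])

```text
clock: 6.18
eef_pos: [523.4, 76.6, 70.6]
eef_rot: [3.14, 0.591, 3.105]
wrist_force: [-0.1, -0.3, -5.0]
finger_gap: 25.8
finger_force: 20.0
```

```bash
python3 -c "
from h import *
go([528.2,93.8,71],-.035,34)"
```

```text
t 6.175 pos [523.436  76.558  70.591] F [-0.071 -0.33  -4.956] gap 25.800267585511723 q [ 0.118  0.23   2.126 -0.404  0.217 -1.047]
shift/40 [-0.091  0.435  0.05 ] turn/10 [ 0.002 -0.016 -0.009]
```

jog_arm(commands=[{"dx": -0.05, "dy": 0.2, "dz": 0.02, "ax": 0, "ay": 0, "az": 0, "gripper": 1}, {"dx": -0.04, "dy": 0.2, "dz": 0.03, "ax": 0, "ay": 0, "az": 0, "gripper": 1}, {"dx": 0, "dy": 0, "dz": 0, "ax": 0, "ay": 0, "az": 0, "gripper": 1}])

```text
clock: 6.55
eef_pos: [528.3, 92.0, 71.1]
eef_rot: [3.14, 0.591, 3.104]
wrist_force: [-0.1, 0.1, -5.8]
finger_gap: 25.9
finger_force: 20.0
```

```bash
python3 -c "
from h import *
go([532.4,99.7,67],-.035,34)
T=cams.camera('top');S=cams.camera('side')
a=cv2.resize(T['image'][205:265,215:315],None,fx=8,fy=8,interpolation=2)[:,:,::-1]
cv2.imwrite('pics/t2.png',np.clip(a*1.4,0,255).astype('uint8'))"
```

```text
t 6.55 pos [528.323  92.     71.127] F [-0.084  0.14  -5.839] gap 25.871914703390022 q [ 0.156  0.245  2.105 -0.472  0.234 -0.949]
shift/40 [-0.021  0.196  0.139] turn/10 [ 0.001 -0.014 -0.011]
```

View pics/t2.png

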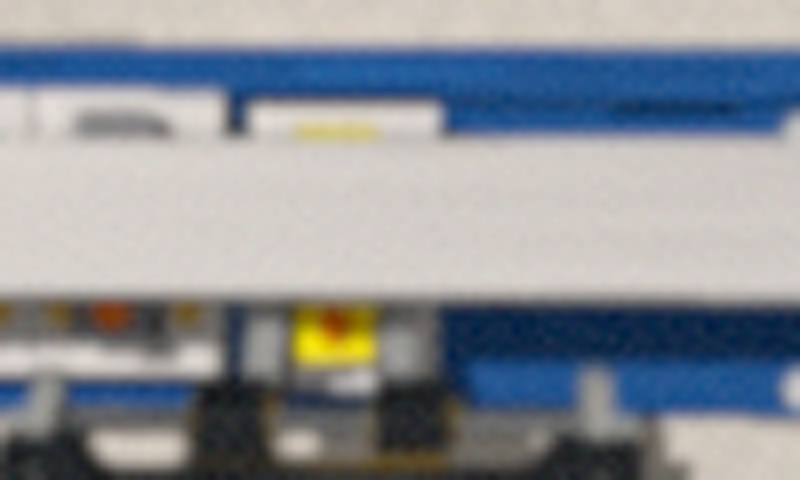

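The crop shows the module square to its neighbour. It is short by about 20 px (6.5 mm) in y and 13 px (4.2 mm) in x, which matches the plan. I'll lower it, then slide it home.

jog_arm(commands=[{"dx": 0.06, "dy": 0, "dz": 0.085, "ax": 0, "ay": 0, "az": 0, "gripper": 1}, {"dx": 0, "dy": 0.1, "dz": 0, "ax": 0, "ay": 0, "az": 0, "gripper": 1}, {"dx": 0, "dy": 0.06, "dz": 0, "ax": 0, "ay": 0, "az": 0, "gripper": 1}, {"dx": 0, "dy": 0, "dz": 0, "ax": 0, "ay": 0, "az": 0, "gripper": 1}])

```text
clock: 7.15
eef_pos: [528.5, 98.7, 67.1]
eef_rot: [3.14, 0.591, 3.104]
wrist_force: [-0.7, 0.0, -5.1]
finger_gap: 25.9
finger_force: 20.0
```

jog_arm(commands=[{"dx": -0.062, "dy": 0.02, "dz": 0.042, "ax": 0, "ay": 0, "az": 0, "gripper": 1}, {"dx": 0.015, "dy": 0, "dz": 0.02, "ax": 0, "ay": 0, "az": 0, "gripper": 1}, {"dx": 0, "dy": 0, "dz": 0, "ax": 0, "ay": 0, "az": 0, "gripper": 1}])

```text
clock: 7.52
eef_pos: [532.2, 99.3, 67.0]
eef_rot: [3.139, 0.593, 3.104]
wrist_force: [-0.2, 0.4, 2.5]
finger_gap: 26.1
finger_force: 20.0
```

Now it's touching the plate. I'll push on in small steps until both stops give a reaction force.

jog_arm(commands=[{"dx": 0, "dy": 0.04, "dz": 0, "ax": 0, "ay": 0, "az": 0, "gripper": 1}, {"dx": 0, "dy": 0, "dz": 0, "ax": 0, "ay": 0, "az": 0, "gripper": 1}])

```text
clock: 7.78
eef_pos: [532.3, 100.7, 66.9]
eef_rot: [3.14, 0.593, 3.104]
wrist_force: [0.2, -5.0, 5.4]
finger_gap: 26.1
finger_force: 20.0
```

jog_arm(commands=[{"dx": -0.033, "dy": 0, "dz": 0.022, "ax": 0, "ay": 0, "az": 0, "gripper": 1}, {"dx": 0, "dy": 0, "dz": 0, "ax": 0, "ay": 0, "az": 0, "gripper": 1}])

```text
clock: 8.02
eef_pos: [533.3, 100.6, 66.9]
eef_rot: [3.14, 0.592, 3.104]
wrist_force: [-11.1, -3.7, 11.6]
finger_gap: 25.8
finger_force: 20.0
```

jog_arm(commands=[{"dx": 0, "dy": 0.03, "dz": 0, "ax": 0, "ay": 0, "az": 0, "gripper": 1}, {"dx": 0, "dy": 0, "dz": 0, "ax": 0, "ay": 0, "az": 0, "gripper": 1}])

```text
clock: 8.28
eef_pos: [533.3, 100.7, 66.9]
eef_rot: [-3.142, 0.592, 3.103]
wrist_force: [-9.3, -14.9, 14.4]
finger_gap: 25.7
finger_force: 20.0
```

jog_arm(commands=[{"dx": -0.02, "dy": 0, "dz": 0.014, "ax": 0, "ay": 0, "az": 0, "gripper": 1}, {"dx": 0, "dy": 0, "dz": 0, "ax": 0, "ay": 0, "az": 0, "gripper": 1}])

```text
clock: 8.52
eef_pos: [533.8, 100.7, 66.6]
eef_rot: [-3.141, 0.591, 3.103]
wrist_force: [-15.5, -15.0, 17.7]
finger_gap: 25.8
finger_force: 20.0
```

jog_arm(commands=[{"dx": 0, "dy": 0, "dz": 0, "ax": 0, "ay": 0, "az": 0, "gripper": 0.6}, {"dx": 0, "dy": 0, "dz": 0, "ax": 0, "ay": 0, "az": 0, "gripper": 0.6}, {"dx": 0, "dy": 0, "dz": 0, "ax": 0, "ay": 0, "az": 0, "gripper": 0.6}])

```text
clock: 8.9
eef_pos: [534.3, 102.1, 66.1]
eef_rot: [3.14, 0.592, 3.104]
wrist_force: [-0.0, 0.2, -0.2]
finger_gap: 37.5
finger_force: 0.0
```

```bash
python3 -c "
from h import *
go([532.4,99.7,67],-.035,34)
T=cams.camera('top');S=cams.camera('side')
a=cv2.resize(T['image'][207:262,200:300],None,fx=8,fy=8,interpolation=2)[:,:,::-1]
cv2.imwrite('pics/t3.png',np.clip(a*1.4,0,255).astype('uint8'))
cv2.imwrite('pics/s3.png',np.clip(cv2.resize(S['image'][165:245,230:310],None,fx=7,fy=7,interpolation=2)[:,:,::-1]*1.4,0,255).astype('uint8'))"
```

```text
t 8.9 pos [534.26  102.079  66.129] F [-0.018  0.172 -0.221] gap 37.4811760097674 q [ 0.178  0.271  2.086 -0.531  0.234 -0.872]
shift/40 [ 0.025 -0.061 -0.043] turn/10 [ 0.002 -0.011 -0.012]
```

View pics/t3.png

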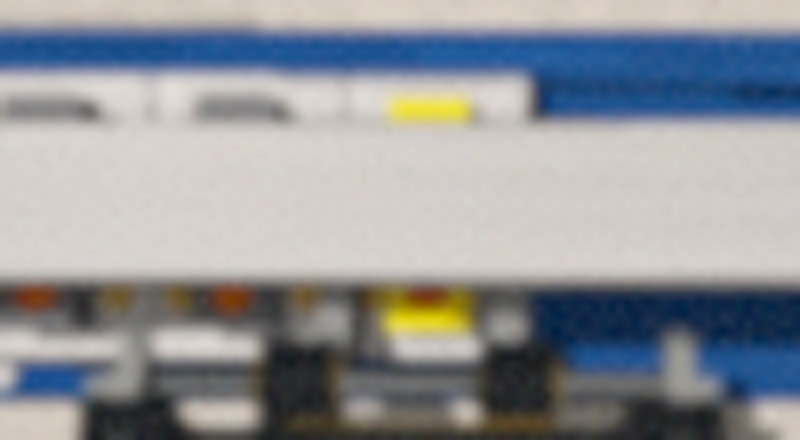

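The back edges are level at row 76 and no gap is visible next to the neighbour. I'll retreat and check the front edges.

jog_arm(commands=[{"dx": 0, "dy": 0, "dz": -0.4, "ax": 0, "ay": 0, "az": 0, "gripper": 0.5}, {"dx": 0, "dy": 0, "dz": -0.7, "ax": 0, "ay": 0, "az": 0, "gripper": 0.5}, {"dx": 0, "dy": 0, "dz": -0.9, "ax": 0, "ay": 0, "az": 0, "gripper": 0.5}, {"dx": 0, "dy": 0, "dz": -0.9, "ax": 0, "ay": 0, "az": 0, "gripper": 0.5}, {"dx": 0, "dy": -0.6, "dz": -0.9, "ax": 0, "ay": 0, "az": 0, "gripper": 0.8}, {"dx": 0, "dy": -1, "dz": -0.9, "ax": 0, "ay": 0.4, "az": 0, "gripper": 1}, {"dx": 0, "dy": -1, "dz": 0, "ax": 0, "ay": 1, "az": 0, "gripper": 1}, {"dx": 0, "dy": -1, "dz": 0, "ax": 0, "ay": 1, "az": 0, "gripper": 1}, {"dx": 0, "dy": -1, "dz": 0, "ax": 0, "ay": 1, "az": 0, "gripper": 1}, {"dx": 0, "dy": -1, "dz": 0, "ax": 0, "ay": 0, "az": 0, "gripper": 1}])

```text
clock: 10.25
eef_pos: [421.9, -119.9, 221.4]
eef_rot: [3.139, -0.005, 3.105]
wrist_force: [0.3, 0.3, -0.9]
finger_gap: 0.7
finger_force: 0.0
```

```bash
python3 -c "
from h import *
go([494.8,-315.8,90],-.035,0)
T=cams.camera('top');S=cams.camera('side')
a=cv2.resize(T['image'][207:262,200:300],None,fx=8,fy=8,interpolation=2)[:,:,::-1]
b=cv2.resize(S['image'][165:245,230:310],None,fx=7,fy=7,interpolation=2)[:,:,::-1]
b=cv2.resize(S['image'][180:235,230:330],None,fx=8,fy=8,interpolation=2)[:,:,::-1]
cv2.imwrite('pics/t4.png',np.clip(a*1.4,0,255).astype('uint8'))
cv2.imwrite('pics/s4.png',np.clip(b*1.4,0,255).astype('uint8'))"
```

```text
t 10.25 pos [ 421.915 -119.891  221.381] F [ 0.326  0.268 -0.904] gap 0.7078109308941664 q [-0.361  0.045  1.801  0.     1.301 -1.895]
shift/40 [-2.018 -4.835  3.263] turn/10 [ 0.013 -0.031 -0.01 ]
```

View pics/t4.png

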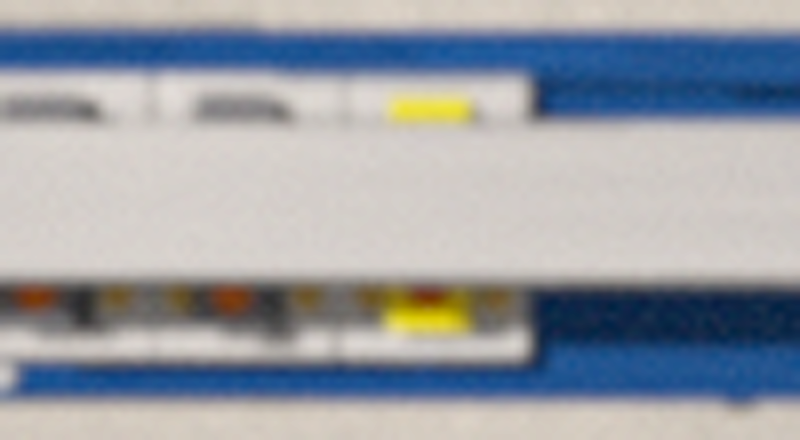

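Front edges are level too, at row 360, and the seams are closed at columns 343 and 338. The module is home, so next is the blue button.

jog_arm(commands=[{"dx": -0.4, "dy": -0.97, "dz": 0, "ax": 0, "ay": 0, "az": 0, "gripper": 1}, {"dx": -0.4, "dy": -0.97, "dz": 0.4, "ax": 0, "ay": 0, "az": 0, "gripper": 1}, {"dx": -0.4, "dy": -0.97, "dz": 0.8, "ax": 0, "ay": 0, "az": 0, "gripper": 1}, {"dx": -0.4, "dy": -0.97, "dz": 0.9, "ax": 0, "ay": 0, "az": 0, "gripper": 1}, {"dx": -0.42, "dy": -0.95, "dz": 0.9, "ax": 0, "ay": 0, "az": 0, "gripper": 1}, {"dx": 0, "dy": 0, "dz": 0, "ax": 0, "ay": 0, "az": 0, "gripper": 1}])

```text
clock: 11.1
eef_pos: [493.8, -314.4, 97.8]
eef_rot: [3.137, -0.007, 3.103]
wrist_force: [-0.3, 1.4, 0.8]
finger_gap: 0.2
finger_force: 0.0
```

```bash
python3 -c "
from h import *
go([494.7,-315.8,64],-.035,0)"
```

```text
t 11.1 pos [ 493.8   -314.38    97.774] F [-0.296  1.403  0.753] gap 0.20282120583036523 q [-0.63   0.498  1.529  0.     1.123 -2.162]
shift/40 [-0.029 -0.039  0.844] turn/10 [ 0.027 -0.038 -0.019]
```

jog_arm(commands=[{"dx": -0.03, "dy": -0.04, "dz": 0.4, "ax": 0, "ay": 0, "az": 0, "gripper": 1}, {"dx": 0, "dy": 0, "dz": 0.3, "ax": 0, "ay": 0, "az": 0, "gripper": 1}, {"dx": 0, "dy": 0, "dz": 0.1, "ax": 0, "ay": 0, "az": 0, "gripper": 1}, {"dx": 0, "dy": 0, "dz": 0.04, "ax": 0, "ay": 0, "az": 0, "gripper": 1}, {"dx": 0, "dy": 0, "dz": 0, "ax": 0, "ay": 0, "az": 0, "gripper": 1}])

```text
clock: 11.72
eef_pos: [495.9, -315.7, 68.5]
eef_rot: [3.14, -0.001, 3.105]
wrist_force: [-0.4, 0.8, 2.4]
finger_gap: 0.9
finger_force: 1.2
```

jog_arm(commands=[{"dx": 0, "dy": 0, "dz": 0.07, "ax": 0, "ay": 0, "az": 0, "gripper": 1}, {"dx": 0, "dy": 0, "dz": 0.04, "ax": 0, "ay": 0, "az": 0, "gripper": 1}, {"dx": 0, "dy": 0, "dz": 0, "ax": 0, "ay": 0, "az": 0, "gripper": 1}])

```text
clock: 12.1
eef_pos: [496.0, -315.9, 64.2]
eef_rot: [3.141, -0.001, 3.105]
wrist_force: [-1.1, 3.5, 8.1]
finger_gap: 0.4
finger_force: 4.4
```

jog_arm(commands=[{"dx": 0, "dy": 0, "dz": 0.03, "ax": 0, "ay": 0, "az": 0, "gripper": 1}, {"dx": 0, "dy": 0, "dz": 0, "ax": 0, "ay": 0, "az": 0, "gripper": 1}])

```text
clock: 12.35
eef_pos: [496.2, -315.9, 64.0]
eef_rot: [3.141, -0.001, 3.105]
wrist_force: [-5.1, 6.4, 18.4]
finger_gap: 0.2
finger_force: 9.6
```

Blue has bottomed out, with the force at 18 N. Next I'll raise the tool and go over to green.

jog_arm(commands=[{"dx": 0, "dy": 0, "dz": -0.5, "ax": 0, "ay": 0, "az": 0, "gripper": 1}, {"dx": 0, "dy": 0, "dz": -0.5, "ax": 0, "ay": 0, "az": 0, "gripper": 1}, {"dx": -0.9, "dy": 0.03, "dz": 0, "ax": 0, "ay": 0, "az": 0, "gripper": 1}, {"dx": -0.9, "dy": 0.03, "dz": 0, "ax": 0, "ay": 0, "az": 0, "gripper": 1}, {"dx": 0, "dy": 0, "dz": 0, "ax": 0, "ay": 0, "az": 0, "gripper": 1}, {"dx": 0, "dy": 0, "dz": 0, "ax": 0, "ay": 0, "az": 0, "gripper": 1}])

```text
clock: 13.1
eef_pos: [567.2, -316.1, 101.6]
eef_rot: [3.14, -0.003, 3.105]
wrist_force: [-0.1, -0.4, 0.7]
finger_gap: 0.2
finger_force: 0.0
```

```bash
python3 -c "
from h import *
go([574.4,-311.5,64],-.035,0)"
```

```text
t 13.1 pos [ 567.16  -316.102  101.628] F [-0.066 -0.367  0.66 ] gap 0.18162313039592762 q [-0.565  0.623  1.322  0.     1.2   -2.099]
shift/40 [-0.179  0.12   0.94 ] turn/10 [ 0.01  -0.016 -0.011]
```

jog_arm(commands=[{"dx": -0.18, "dy": 0.12, "dz": 0.3, "ax": 0, "ay": 0, "az": 0, "gripper": 1}, {"dx": 0, "dy": 0, "dz": 0.4, "ax": 0, "ay": 0, "az": 0, "gripper": 1}, {"dx": 0, "dy": 0, "dz": 0.15, "ax": 0, "ay": 0, "az": 0, "gripper": 1}, {"dx": 0, "dy": 0, "dz": 0.1, "ax": 0, "ay": 0, "az": 0, "gripper": 1}, {"dx": 0, "dy": 0, "dz": 0.02, "ax": 0, "ay": 0, "az": 0, "gripper": 1}, {"dx": 0, "dy": 0, "dz": 0, "ax": 0, "ay": 0, "az": 0, "gripper": 1}])

```text
clock: 13.85
eef_pos: [574.9, -311.5, 64.2]
eef_rot: [3.14, -0.002, 3.105]
wrist_force: [-4.7, 3.2, 8.7]
finger_gap: 0.4
finger_force: 4.4
```

jog_arm(commands=[{"dx": 0, "dy": 0, "dz": 0.03, "ax": 0, "ay": 0, "az": 0, "gripper": 1}, {"dx": 0, "dy": 0, "dz": 0, "ax": 0, "ay": 0, "az": 0, "gripper": 1}])

```text
clock: 14.1
eef_pos: [575.1, -311.5, 64.1]
eef_rot: [3.14, -0.001, 3.105]
wrist_force: [-9.0, 5.9, 17.3]
finger_gap: 0.4
finger_force: 8.7
```

jog_arm(commands=[{"dx": 0, "dy": 0, "dz": -0.5, "ax": 0, "ay": 0, "az": 0, "gripper": 1}, {"dx": 0, "dy": 0, "dz": -1, "ax": 0, "ay": 0, "az": 0, "gripper": 1}, {"dx": 0, "dy": 0, "dz": -1, "ax": 0, "ay": 0, "az": 0, "gripper": 1}, {"dx": 0, "dy": 0, "dz": 0, "ax": 0, "ay": 0, "az": 0, "gripper": 1}, {"dx": 0, "dy": 0, "dz": 0, "ax": 0, "ay": 0, "az": 0, "gripper": 1}, {"dx": 0, "dy": 0, "dz": 0, "ax": 0, "ay": 0, "az": 0, "gripper": 1}])

```text
clock: 14.85
eef_pos: [574.9, -311.5, 161.0]
eef_rot: [3.139, -0.004, 3.105]
wrist_force: [0.8, 0.2, 0.5]
finger_gap: 0.2
finger_force: 0.0
```

```bash
python3 -c "
from h import *
go([574.4,-311.5,64],-.035,0)
S=cams.camera('side')
b=cv2.resize(S['image'][160:235,230:330],None,fx=8,fy=8,interpolation=2)[:,:,::-1]
cv2.imwrite('pics/s5.png',np.clip(b*1.4,0,255).astype('uint8'))"
```

```text
t 14.85 pos [ 574.873 -311.476  160.972] F [0.83  0.192 0.473] gap 0.15326851613064568 q [-0.553  0.577  1.25   0.     1.319 -2.087]
shift/40 [ 0.003 -0.007  2.424] turn/10 [ 0.013 -0.021 -0.011]
```

View pics/s5.png

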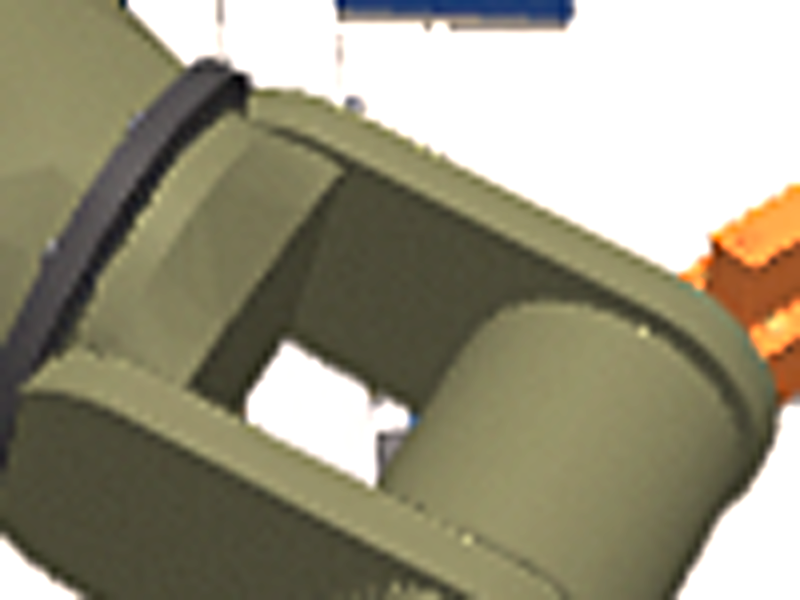

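The arm blocks the side view of the row here. The top view already showed the module flush and nothing has touched it since, and both buttons bottomed out and were released. Handing in.

```bash
python3 -c "
from cell import job
print(job.sign_off())"
```

```text
the job is handed in; nothing more can be done
None
```

The yellow-topped module sits flush against its neighbour and the back lip (checked from above before the presses; the side view of its flatness was blocked), blue then green were each pressed fully and released, red was never touched, and the job is handed in with no verdict returned.

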